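# Demagnetise the sprung tongs

## Robot

A 7-joint arm with a two-finger parallel gripper is mounted at the origin on the work surface. World frame = base frame: x ahead of the robot, y to its left, z up, the work surface at z = 0. Lengths are in m, angles in rad, forces in N, time in s.
With the tool pointing down it reaches from about 0.4 to 0.85 m from the base axis. Payload 10.4 kg.
Tool frame: the origin (TCP) lies midway between the tips of the shut fingers; the grasp point (between the pads) lies 19 mm behind it; z points along the fingers, y is the line along which they close (so a half turn about z gives the same grasp; the last joint's range is limited). The gripper opens to 85 mm and grips with 20 to 120 N. Pads are 22 mm wide; open, the fingers measure 114 mm over their backs; the gripper's body (76 mm by 85 mm) begins 54 mm behind the grasp point. The pads swing forward as they close: fully open they stand 13 mm farther back than shut.
Start: joints at [1.153, 0.332, -0.065, 1.46, 0.022, 1.35, -0.088], TCP at [0.24, -0.577, 0.231] pointing down, gripper open.
Joint ranges: [-2.6, 2.6], [-0.5, 2.12], [-1.47, 1.34], [0.16, 2.42], [-1.27, 4.41], [0.06, 2.06], [-2.6, 2.6]. Speed limits (rad/s): [2.22, 2.22, 2.79, 2.79, 3.14, 3.14, 3.14].

## Interface

Orientations are given as a unit quaternion [x, y, z, w].
In Python, from workcell import get_obs, camera, camera_params, hand_in gives the robot as it stands.
- The arm moves only by the tool carry_out, never from a script. Its argument "commands" is a list that holds one entry, the list of rows, each a list of 6 numbers: the shift along the tool's x, y, z in units of 40 mm (1.0 is 40 mm), then the turn, a rotation vector about the tool's x, y, z in units of 6 degrees (1.0 is 6 degrees). In form: [[[x, y, z, ax, ay, az], ...]]. A call has 1 to 20 rows; each row shifts and turns the commanded pose from where the row before left it, along the tool's axes as they then stand; what a row does not reach is not made up. A row lasts 1/12 s, in which the tool goes at most 41.7 mm and 7.16 degrees, less where a joint would pass 70% of its speed; a pose out of reach is approached as far as the arm can. A call is refused whole if a number of a shift passes 1 or a number of a turn 1, either way. A call with a gripper value outside its range is refused whole. "hand" is the closure, from -1 (fully open) to 1 (shut), set as the call begins (left out, the last holds). The fingers move at their own pace and stop on an object; "force" is the grip in N (left out, the last holds). Time passes only in rows, so rows that do not move let the fingers close. It gives the time, the measured TCP pose, the force, the opening and the grip force at its end, in the units of the state.
- get_obs(): the state, without advancing time (a new reading comes with each control period).
- camera(name): name is "scene" or "top"; returns the picture (384x512x3 uint8, red, green, blue); there is no depth.
- camera_params(name): a dict with "mtx" (3x3 intrinsics, pixels), "k1" (the pictures are not rectified: a ray, as slopes to the right and down, at radius r is drawn at 1 + k1 r^2 times it, then the intrinsics apply), "R" (3x3) and "t" (3): a world point X has camera coordinates R X + t. Camera axes: x right, y down, z forward; pixel columns grow to the right and rows downward; lengths in m; the calibration is good to about 2 mm. A picture is of the moment at which its call begins. camera_params takes no time and is no camera call.
- hand_in(): hands the job in; it is judged then, once.
The state is a dict: "clock": time; "joint_pos": joint angles; "joint_velocities": joint speeds; "tau": joint torques, N m; "position": TCP position; "ee_rot": TCP orientation; "ft_force": force on the tool from outside, world axes, zero at the start; "torque": the same for the moment, N m; "grip_width": opening from 0.0 (shut) to 1.0 (fully open); "grasp_force": force on a finger pad.
Only numpy, scipy, OpenCV 4.12 (cv2) and the standard library are available. Lean on these libraries where they do the work, as an engineer would, in place of code of your own. Each camera call takes 0.05 s, during which the arm holds its last target. There are 200 camera calls.

## Task

Turn the demagnetiser's selector knob until its pointer clicks in at the long raised bar, then pick the sprung tongs up off the wooden rest by their two black grips. Squeeze them until the upright pin on the moving limb lines up with the brass index on the gauge bar, and hold that gap steady with the tongs level, their tips a few centimetres above the middle of the steel plate, touching nothing but the gripper. Finish still holding them there, and leave everything else on the bench in place.

Things in the scene. Friction and masses are not known exactly. Their poses are not given: they have to be found in the camera images.
- demag: Bench demagnetiser, fixed: grey box 150 (its x) x 260 (its y) mm, deck 66 mm above the bench. Origin: centre of its underside on the bench; x points across its depth, y along its length. The steel pole plate is at its -y end and the selector knob at its +y end.
- plate (a point): Centre of the top face of the square steel pole plate (100 x 100 x 4 mm, top 70 mm above the bench) on the demagnetiser's deck, 60 mm to -y of its centre.
- selector_grip (a point): On the selector's vertical axis, 22 mm above the deck (88 above the bench): the height to grip. Black disc 40 mm across, 8 high, carrying an upright grip bar 10 mm thick, 36 mm long plus a pointed nose, from 8 to 32 mm above the deck. Its x axis points along the bar to the nose (bright line on top).
- selector (a joint): Selector angle, rad, growing clockwise from above. Clicks at six detents: 0, 0.45, 0.90, 1.35, 1.80, 2.25 (about 0.06 N m to pass one; let go, it snaps to the nearest). White marks: five have a short tick; 1.35 has the long raised bar (20 x 5 x 3 mm), lying from the knob's axis in the demagnetiser's +x direction. It starts at 0 or 0.45.
- rest: Fixed wooden rest: base 170 x 110 x 8 mm with two rails along its y (each 12 mm wide, 110 long, tops 35 mm above the bench) at x = -60 and +45 mm. Origin: centre of its underside on the bench. The tongs lie level across the rails.
- tongs: Steel sprung tongs, about 150 g, 175 mm long, limbs 16 mm high, lying flat: they open and close horizontally. x points to the tips (x = 80 mm); origin midway along the grips, on the underside. Vertical pivot at x = -85 mm. Fixed limb on the -y side, sprung limb on +y. A gauge bar runs from the fixed limb in +y at x = 52 mm. Highest point (pin) 29 mm above the underside.
- grip (a point): At the tongs' origin but at half height of the grips (8 mm up); the centre of mass lies within 5 mm of it in x. Axes as the tongs. Each limb has a flat black grip, x = -22 to 22 mm, 16 mm high; the fixed limb's outer face is at y = -18 mm, parallel to x; the sprung limb's is at y = +18 mm at limb = 0.18, +33 mm when open.
- tips (a point): Point between the tips: x = 80, y = 0, 8 mm above the underside, in the tongs' frame. Axes as the tongs.
- limb (a joint): Sprung limb's angle, rad: 0 = open, growing as it is squeezed, at most 0.27. At 0.18 the grips are parallel, 36 mm over their outer faces, tip gap 16 mm. Per 0.01 rad the grip width changes 0.85 mm, the pin 1.53 mm, the tip gap 1.65 mm (open: about 51 mm over the grips, tips 46 mm apart). A spring opens it: 2.6 N at the grips when open, 5.6 N at 0.18.
- pin (a point): The upright pin (4 mm thick, standing 13 mm above the limb) on the sprung limb, 12 mm behind its tip, just beyond the gauge bar. In the tongs' frame its x is about 68 mm and its y is 11.8 mm at limb = 0.18. It comes nearer the fixed limb as the tongs are squeezed.
- index_mark (a point): Mark of the brass index (6 mm wide block with a 2 mm blade towards the tips) on the gauge bar: where the pin stands when lined up. In the tongs' frame x = 68 mm, y from 6 to 20 mm. Already set and stiff; do not move it. Lined up means that pin and mark have the same y in the tongs' frame.
- nut: Hex nut, 22 mm across corners, 12 high, lying loose on the demagnetiser's deck between plate and knob, towards +x.
- collar: Steel ring 28 mm across, 12 high, lying on the bench beside the rest.
- parallel: Steel bar 100 x 18 x 30 mm on the bench beyond the task's things.
- vblock: Dark steel V-block 60 x 50 x 48 mm on the bench, far left.
- pin_post: Flanged steel pin standing on the bench near the robot, 28 mm across, 60 high.

How it is judged:
On the way, in this order (a step that is already met when the one before it is completed fails the run):
1. the selector stands at the long raised bar (value of joint selector between 1.23 and 1.47 rad and velocity of joint selector between -0.2 and 0.2 rad/s), for 0.3 s.
2. the tongs are lifted clear of the rest by the gripper (height (world z) of tongs above 0.06 m and contact force between tongs and rest below 0.05 N and contact force between the fingers and tongs above 1 N), for 0.2 s.
At the end, for the whole second after the job is handed in: For the last second: selector within 0.12 rad of the long bar; tongs at rest in the gripper, level within 15 degrees, off rest and demagnetiser; pin within 2.5 mm of the index along the tongs' y; point between the tips within 30 mm of the plate's centre in plan, 10 to 60 mm above it (value of joint selector between 1.23 and 1.47 rad and y of pin in the frame of index_mark between -0.0025 and 0.0025 m and velocity of joint limb between -0.05 and 0.05 rad/s and horizontal distance between tips and plate below 0.03 m and height (world z) of tips between 0.08 and 0.13 m and angle between tongs's own z axis and vertical below 0.26 rad and linear speed of tongs below 0.03 m/s and contact force between the fingers and tongs above 1 N and contact force between tongs and demag below 0.05 N and contact force between tongs and rest below 0.05 N and contact force between tongs and nut below 0.05 N); the arm keeps its last pose, push and grip.
It fails at once if a bystander is shifted by more than 30 mm (distance of any of nut, collar, parallel, vblock, pin_post from where it was at the start of the episode above 0.03 m).
It also fails if it takes over 56 s, if anything falls off the work surface, if the arm or the gripper's body presses on something with over 40 N, if the wrist force passes 120 N, or if a joint passes its speed limit or range.

## Working session

There is one attempt and no reset: what is moved stays moved. The work goes in short steps, Python scripts to look and compute and a tool call to move; the robot and the scene stay as the last step left them, time stands still between calls to the robot, and variables do not carry over. Pictures are saved under pics/ and viewed, at most 10 in all, crops included, and the job is handed in when it is done.

Besides the shell and the picture viewer there is one more tool, called after ">>>" as name(argument=value, ...), one argument or row to a line, values as JSON. carry_out: Moves the arm, as the interface text tells. Its arguments: {"type":"object","properties":{"commands":{"type":"array"},"hand":{"type":"number"},"force":{"type":"number"}},"required":["commands"]}

```bash
mkdir -p pics; cat > h.py <<'E'
import numpy as np, cv2
from workcell import get_obs, camera, camera_params
def snap(name,fn):
    im=camera(name)[:,:,::-1].copy(); cv2.imwrite('pics/'+fn,im); return im
def ray(name,uv):
    p=camera_params(name); M=np.array(p['mtx']);k=p['k1']
    d=np.linalg.inv(M)@[uv[0],uv[1],1]; s=d[:2]; 
    u=s.copy()
    for _ in range(30): u=s/(1+k*(u@u))
    R=np.array(p['R']);t=np.array(p['t']); c=-R.T@t
    return c,R.T@np.array([u[0],u[1],1])
def onz(name,uv,z):
    c,d=ray(name,uv); return c+d*(z-c[2])/d[2]
def proj(name,X):
    p=camera_params(name);M=np.array(p['mtx']);c=np.array(p['R'])@X+np.array(p['t']);s=c[:2]/c[2];s=s*(1+p['k1']*(s@s));return (M@[*s,1])[:2]
E
python3 - <<'E'
from h import *
a=snap('scene','s0.png');b=snap('top','t0.png')
cv2.imwrite('pics/t0b.png',cv2.resize(b,(800,600),interpolation=cv2.INTER_CUBIC))
cv2.imwrite('pics/s0b.png',cv2.resize(a,(800,600),interpolation=cv2.INTER_CUBIC))
for n in('scene','top'):
    p=camera_params(n);print(n,p, -np.array(p['R']).T@np.array(p['t']))
o=get_obs();print(o)
E
```

```text
scene {'mtx': array([[385.55090822,   0.        , 252.5078902 ],
       [  0.        , 385.55090822, 193.4142555 ],
       [  0.        ,   0.        ,   1.        ]]), 'k1': 0.005580472963929645, 'R': array([[ 0.18415031,  0.98276684, -0.01606276],
       [ 0.5214612 , -0.11153774, -0.84595363],
       [-0.83316678,  0.14740652, -0.53301448]]), 't': array([-0.12683031, -0.22629618,  1.35703088])} [ 1.27199356 -0.10063113  0.52984379]
top {'mtx': array([[426.58119357,   0.        , 265.73504727],
       [  0.        , 426.58119357, 189.00539552],
       [  0.        ,   0.        ,   1.        ]]), 'k1': -0.009679465007157842, 'R': array([[ 0.02696813, -0.99961989,  0.00572706],
       [-0.98788771, -0.02752653, -0.15270941],
       [ 0.15280901, -0.0015394 , -0.98825454]]), 't': array([0.01779047, 0.56616926, 1.01557237])} [0.40364327 0.03493176 1.09000149]
{'clock': 0.1, 'joint_pos': array([ 1.15341408,  0.33279614, -0.06469428,  1.46082829,  0.02157309,
        1.3498843 , -0.08848419]), 'joint_velocities': array([ 4.63129881e-05, -1.44687741e-03, -1.38148574e-03, -3.14317701e-03,
        1.77311087e-03,  6.32462999e-04,  2.62542319e-03]), 'tau': array([ 3.41371582e-03, -6.26746917e+01,  5.03903534e-02, -3.92427814e+01,
        1.63679692e-02,  7.01827972e-03,  2.18108573e-05]), 'position': array([ 0.24026049, -0.57662996,  0.23061716]), 'ee_rot': array([ 9.80579098e-01,  1.96123072e-01, -1.34245080e-04, -5.96150550e-04]), 'ft_force': array([-0.00069357,  0.57455832,  0.04192188]), 'torque': array([-0.01886266, -0.01845571, -0.04211328]), 'grasp_force': 0.0, 'grip_width': 1.0006864344723512}
```

View pics/t0b.png

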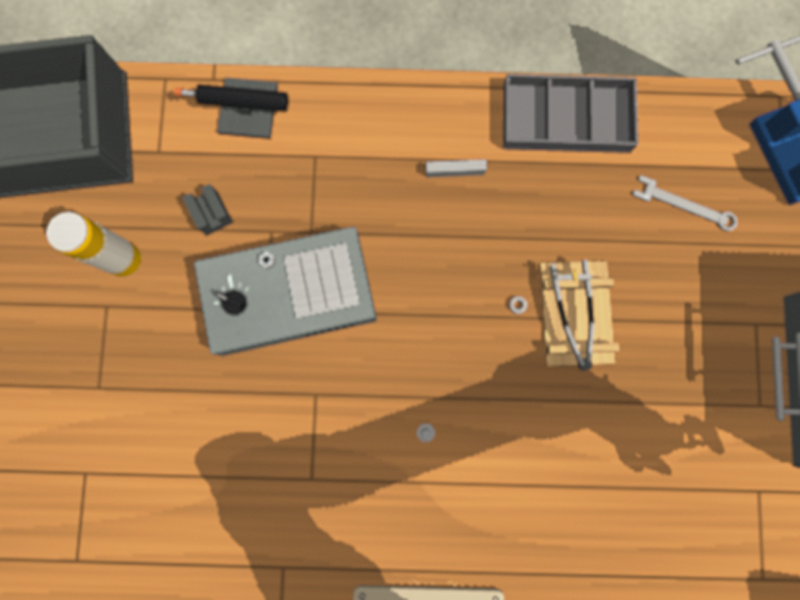

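View pics/s0b.png

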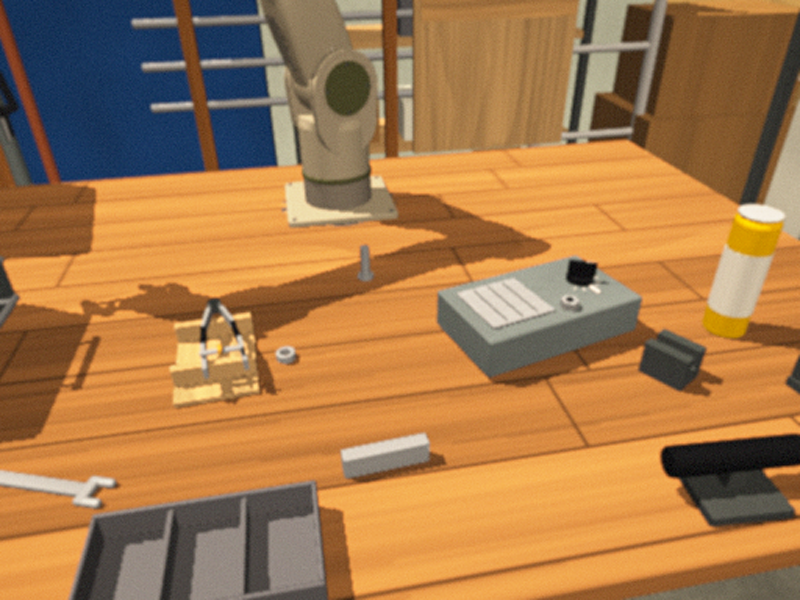

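The top view shows the demagnetiser with its corners at about (195,260), (355,228), (375,320), (215,353) in the 800x600 image, the knob at (234,302) and the long bar up and to its left. The tongs lie on the rest at about x 575, y 262–365, tips up. Next I'll crop closer.

```bash
python3 - <<'E'
from h import *
b=cv2.imread('pics/t0.png')
def crop(x,y,w,h,s): return cv2.resize(b[y:y+h,x:x+w],None,fx=s,fy=s,interpolation=cv2.INTER_CUBIC)
k=crop(120,165,50,75,8); t=crop(337,162,50,75,8)
cv2.imwrite('pics/crop0.png',np.hstack([k,t]))
hsv=cv2.cvtColor(b,cv2.COLOR_BGR2HSV)
m=((hsv[:,:,1]<75)).astype(np.uint8); m[:, :115]=0;m[:,245:]=0;m[:140]=0;m[235:]=0
m=cv2.morphologyEx(m,cv2.MORPH_OPEN,np.ones((3,3),np.uint8))
cs,_=cv2.findContours(m,0,2)
c=max(cs,key=cv2.contourArea);r=cv2.minAreaRect(c);print(r)
for p in cv2.boxPoints(r): print(p,onz('top',p,.066))
# steel plate
pl=((hsv[:,:,2]>150)&(hsv[:,:,1]<60)).astype(np.uint8);pl[:,:178]=0;pl[:,245:]=0;pl[:140]=0;pl[235:]=0
pl=cv2.morphologyEx(pl,cv2.MORPH_CLOSE,np.ones((5,5),np.uint8))
c=max(cv2.findContours(pl,0,2)[0],key=cv2.contourArea);r=cv2.minAreaRect(c);print('plate',r,onz('top',r[0],.07))
for p in cv2.boxPoints(r): print(onz('top',p,.07))
E
```

```text
((181.08668518066406, 185.98086547851562), (62.77401351928711, 108.58000946044922), 77.55000305175781)
[121.30669 167.0362 ] [0.6065029  0.38801142 0.066     ]
[227.33339 143.62769] [0.67265454 0.13116346 0.066     ]
[240.86668 204.92554] [0.52142784 0.09230734 0.066     ]
[134.83998 228.33405] [0.45805706 0.34389045 0.066     ]
plate ((201.90802001953125, 180.5568084716797), (56.8082389831543, 60.41071319580078), 78.27488708496094) [0.57777597 0.18864945 0.07      ]
[0.62908257 0.277674   0.07      ]
[0.66396585 0.13446206 0.07      ]
[0.52725136 0.1010049  0.07      ]
[0.4937208  0.24152478 0.07      ]
```

View pics/crop0.png

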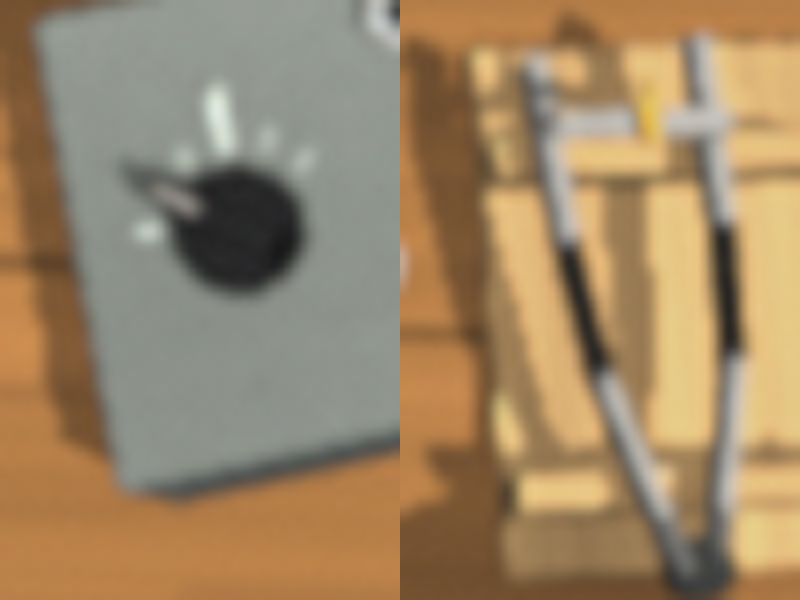

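The knob points at the 0.45 tick: centre at crop (238,230), nose at (130,170), and the long bar is at (217,90)–(228,150). The tongs' pivot is at crop (698,565), the right black grip at (728,290), the left black grip at (585,310), the brass index at (648,110) and the pin near (540,90). The index sits between the limbs.

```bash
cat >> h.py <<'E'
def axes(o):
    from scipy.spatial.transform import Rotation as R
    return R.from_quat(o['ee_rot']).as_matrix()
def togo(p,o=None):
    o=o or get_obs(); d=np.array(p)-o['position']; v=axes(o).T@d/.04
    yaw=np.degrees(np.arctan2(axes(o)[1,1],axes(o)[0,1]))
    print('tool units',v.round(2),'norm',np.linalg.norm(v).round(2),'tool y yaw',yaw.round(1)); return v
E
python3 - <<'E'
from h import *
kc=lambda x,y:(x/8+120-.44,y/8+165-.44)
tc=lambda x,y:((x-400)/8+337-.44,y/8+162-.44)
kn=onz('top',kc(238,230),.072);print('knob',kn,'line',onz('top',kc(157,184),.098),onz('top',kc(203,213),.098))
print('bar',onz('top',kc(217,90),.069),onz('top',kc(228,150),.069))
for n,p,z in [('pivot',(698,567),.053),('fixgrip front',(725,225),.051),('fix rear',(734,352),.051),('spr front',(568,245),.051),('spr rear',(600,370),.051),('fixtip',(699,38),.051),('sprtip',(537,58),.051),('index top',(648,88),.056),('index base',(648,135),.056),('gaugeL',(560,124),.056),('gaugeR',(725,122),.056)]: print(n,onz('top',tc(*p),z).round(4))
b=cv2.imread('pics/t0.png');g=cv2.cvtColor(b,cv2.COLOR_BGR2HSV)
m=((g[:,:,2]<70)).astype(np.uint8);m[:, :350]=0;m[:,390:]=0;m[:185]=0;m[226:]=0
n,l,s,c=cv2.connectedComponentsWithStats(m)
for i in range(1,n):
    if s[i,4]>8: print(s[i],onz('top',c[i],.051).round(4))
o=get_obs();togo([.45,-.1,.23]);togo([kn[0],kn[1],.2])
E
```

```text
knob [0.54275112 0.31342189 0.072     ] line [0.55217917 0.33105283 0.098     ] [0.54394789 0.31692789 0.098     ]
bar [0.58590603 0.3235732  0.069     ] [0.56753712 0.31895277 0.069     ]
pivot [ 0.4647 -0.2318  0.053 ]
fixgrip front [ 0.5703 -0.2418  0.051 ]
fix rear [ 0.5309 -0.2441  0.051 ]
spr front [ 0.5627 -0.1933  0.051 ]
spr rear [ 0.5242 -0.2029  0.051 ]
fixtip [ 0.629  -0.2345  0.051 ]
sprtip [ 0.6212 -0.184   0.051 ]
index top [ 0.6117 -0.2172  0.056 ]
index base [ 0.5969 -0.2171  0.056 ]
gaugeL [ 0.5996 -0.1899  0.056 ]
gaugeR [ 0.6016 -0.2409  0.056 ]
[377 191   2  15  20] [ 0.5489 -0.2422  0.051 ]
[358 194   4  14  19] [ 0.5415 -0.198   0.051 ]
tool units [ 9.42 -8.98  0.03] norm 13.02 tool y yaw -67.4
tool units [ 15.54 -17.63   0.79] norm 23.51 tool y yaw -67.4
```

>>> carry_out(
  commands=[
    [[0.4, -0.4, 0, 0, 0, 0], [0.67, -0.64, 0, 0, 0, 0], [0.67, -0.64, 0, 0, 0, 0], [0.67, -0.64, 0, 0, 0, 0], [0.67, -0.64, 0, 0, 0, 0], [0.67, -0.64, 0, 0, 0, 0], [0.67, -0.64, 0, 0, 0, 0], [0.67, -0.64, 0, 0, 0, 0], [0.67, -0.64, 0, 0, 0, 0], [0.67, -0.64, 0, 0, 0, 0], [0.67, -0.64, 0, 0, 0, 0], [0.67, -0.64, 0, 0, 0, 0], [0.67, -0.64, 0, 0, 0, 0], [0.67, -0.64, 0, 0, 0, 0], [0.56, -0.79, 0, 0, 0, 0], [0.56, -0.79, 0, 0, 0, 0], [0.56, -0.79, 0, 0, 0, 0], [0.56, -0.79, 0, 0, 0, 0], [0.56, -0.79, 0, 0, 0, 0]],
  ],
  hand=-0.1,
  force=30,
)

```text
clock: 1.68
position: [0.4851, 0.0759, 0.2313]
ee_rot: [0.981, 0.196, 0.0, 0.0]
ft_force: [1.2, -0.1, -0.2]
grip_width: 0.548
grasp_force: 0.0
```

```bash
python3 - <<'E'
from h import *
o=get_obs();print(o['clock'],o['joint_pos'].round(2),o['grip_width'],o['position']);togo([.5428,.3134,.14])
E
```

```text
1.6833 [ 0.44  0.09 -0.72  1.77  0.06  1.3  -1.47] 0.5483671531038206 [0.48510324 0.07588636 0.23129005]
tool units [ 3.61 -4.93  2.28] norm 6.52 tool y yaw -67.4
```

>>> carry_out(
  commands=[
    [[0.52, -0.7, 0.3, 0, 0, 0], [0.52, -0.7, 0.3, 0, 0, 0], [0.52, -0.7, 0.3, 0, 0, 0], [0.52, -0.7, 0.3, 0, 0, 0], [0.52, -0.7, 0.3, 0, 0, 0], [0.52, -0.7, 0.3, 0, 0, 0], [0.49, -0.73, 0.3, 0, 0, 0], [0, 0, 0, 0, 0, -1], [0, 0, 0, 0, 0, -1], [0, 0, 0, 0, 0, -1], [0, 0, 0, 0, 0, -1], [0, 0, 0, 0, 0, -1], [0, 0, 0, 0, 0, -1], [0, 0, 0, 0, 0, -1], [0, 0, 0, 0, 0, -0.2], [0, 0, 0, 0, 0, 0]],
  ],
)

```text
clock: 3.02
position: [0.5426, 0.3115, 0.1469]
ee_rot: [0.84, 0.543, -0.0, -0.0]
ft_force: [-0.3, 0.5, -0.8]
grip_width: 0.549
grasp_force: 0.0
```

```bash
python3 - <<'E'
from h import *
o=get_obs();print(o['clock'],o['joint_pos'].round(2),o['grip_width'],o['position']);togo([.5428,.3134,.080])
E
```

```text
3.0167 [ 0.07  0.55 -0.91  1.53  0.44  1.28 -1.32] 0.5493556524116098 [0.54257965 0.31147074 0.14688549]
tool units [ 0.05 -0.01  1.67] norm 1.67 tool y yaw -24.3
```

>>> carry_out(
  commands=[
    [[0.05, 0, 0.5, 0, 0, 0], [0, 0, 0.5, 0, 0, 0], [0, 0, 0.4, 0, 0, 0], [0, 0, 0.25, 0, 0, 0], [0, 0, 0, 0, 0, 0]],
  ],
)

```text
clock: 3.43
position: [0.5425, 0.3126, 0.079]
ee_rot: [0.84, 0.542, -0.002, -0.0]
ft_force: [-0.4, 0.7, -0.5]
grip_width: 0.551
grasp_force: 0.0
```

>>> carry_out(
  commands=[
    [[0, 0, 0, 0, 0, 0], [0, 0, 0, 0, 0, 0], [0, 0, 0, 0, 0, 0], [0, 0, 0, 0, 0, 0], [0, 0, 0, 0, 0, 0], [0, 0, 0, 0, 0, 0]],
  ],
  hand=1,
  force=30,
)

```text
clock: 3.93
position: [0.5437, 0.3142, 0.0826]
ee_rot: [0.84, 0.543, 0.001, -0.0]
ft_force: [-2.9, -0.8, 6.7]
grip_width: 0.107
grasp_force: 32.9
```

>>> carry_out(
  commands=[
    [[0, 0, -0.05, 0, 0, 0.6], [0, 0, 0, 0, 0, 0.8], [0, 0, 0, 0, 0, 0.8], [0, 0, 0, 0, 0, 0.8], [0, 0, 0, 0, 0, 0.8], [0, 0, 0, 0, 0, 0.8], [0, 0, 0, 0, 0, 0.8], [0, 0, 0, 0, 0, 0.8], [0, 0, 0, 0, 0, 0.8], [0, 0, 0, 0, 0, 0.8], [0, 0, 0, 0, 0, 0.8], [0, 0, 0, 0, 0, 0.2], [0, 0, 0, 0, 0, 0], [0, 0, 0, 0, 0, 0], [0, 0, 0, 0, 0, 0], [0, 0, 0, 0, 0, 0]],
  ],
)

```text
clock: 5.27
position: [0.5442, 0.3132, 0.0828]
ee_rot: [0.994, 0.113, 0.001, -0.0]
ft_force: [6.2, 2.8, -9.4]
grip_width: 0.106
grasp_force: 31.2
```

```bash
python3 - <<'E'
from h import *
o=get_obs();print(o['joint_pos'].round(2),o['torque'],o['ft_force'],o['grasp_force']);togo([.5428,.3134,.080])
E
```

```text
[-0.07  0.56 -0.7   1.59  0.38  1.14 -2.2 ] [ 0.4805401  -1.140688    0.06823458] [ 6.21549892  2.78638625 -9.44821867] 31.168221831321716
tool units [-0.03 -0.01  0.07] norm 0.08 tool y yaw -77.0
```

>>> carry_out(
  commands=[
    [[0, 0, 0, 0, 0, 0], [0, 0, 0, 0, 0, 0], [0, 0, 0, 0, 0, 0], [0, 0, 0, 0, 0, 0], [0, 0, -0.5, 0, 0, 0], [0, 0, -0.8, 0, 0, 0], [0, 0, -0.8, 0, 0, 0], [0, 0, -0.9, 0, 0, 0], [0, 0, -0.9, 0, 0, 0], [0, 0, 0, 0, 0, 0]],
  ],
  hand=-0.1,
)

```text
clock: 6.1
position: [0.5453, 0.3157, 0.2474]
ee_rot: [0.994, 0.113, 0.005, -0.002]
ft_force: [0.5, 1.2, 1.1]
grip_width: 0.55
grasp_force: 0.0
```

```bash
python3 - <<'E'
from h import *
b=snap('scene','s1.png')
u=proj('scene',np.array([.5428,.3134,.08]));x,y=int(u[0])-50,int(u[1])-37;print(u)
cv2.imwrite('pics/s1c.png',cv2.resize(b[y:y+75,x:x+100],(800,600),interpolation=cv2.INTER_CUBIC))
togo([.545,-.22,.19])
E
```

```text
[371.35215148 173.92999656]
tool units [-3.02 13.03  1.3 ] norm 13.44 tool y yaw -77.0
```

View pics/s1c.png

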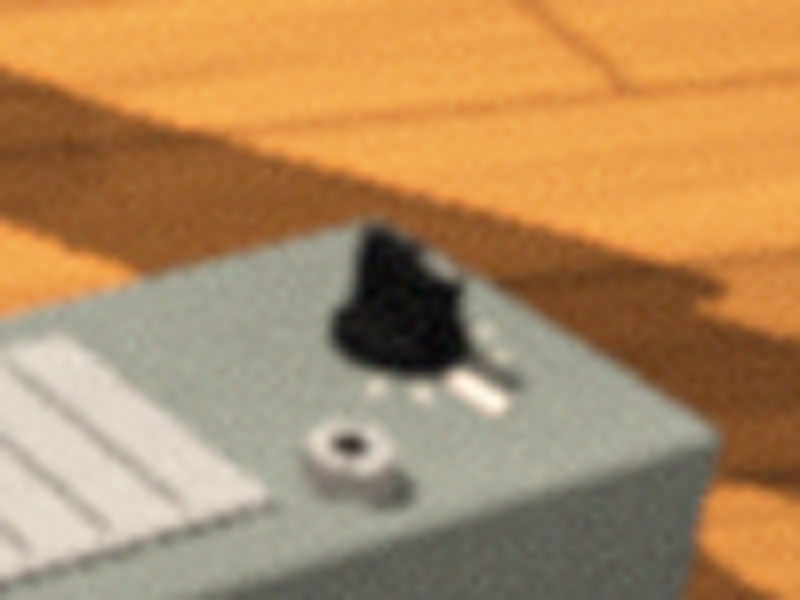

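The scene view shows the knob's nose, about (460,300) in the crop, pointing straight at the long bar at (480,390). The nut at (350,450) hasn't moved. Next I move over the tongs.

>>> carry_out(
  commands=[
    [[-0.1, 0.5, 0, 0, 0, 0], [-0.22, 0.93, 0, 0, 0, 0], [-0.22, 0.93, 0, 0, 0, 0], [-0.22, 0.93, 0, 0, 0, 0], [-0.22, 0.93, 0, 0, 0, 0], [-0.22, 0.93, 0, 0, 0, 0], [-0.22, 0.93, 0, 0, 0, 0], [-0.22, 0.93, 0, 0, 0, 0], [-0.22, 0.93, 0, 0, 0, 0], [-0.22, 0.93, 0, 0, 0, 0], [-0.22, 0.93, 0, 0, 0, 0], [-0.22, 0.93, 0.2, 0, 0, 0], [-0.22, 0.93, 0.2, 0, 0, 0], [-0.22, 0.93, 0.2, 0, 0, 0], [-0.1, 0.4, 0.2, 0, 0, 0], [0, 0, 0.2, 0, 0, 0.85], [0, 0, 0.2, 0, 0, 0.85], [0, 0, 0, 0, 0, 0]],
  ],
  hand=-0.65,
)

```text
clock: 7.65
position: [0.5401, -0.2201, 0.1888]
ee_rot: [1.0, 0.022, -0.002, -0.001]
ft_force: [-0.4, -0.6, -1.0]
grip_width: 0.825
grasp_force: 0.0
```

```bash
python3 - <<'E'
from h import *
o=get_obs();print(o['clock'],o['joint_pos'].round(2),o['grip_width'],o['position']);togo([.549,-.2235,.08]);togo([.549,-.2235,.022])
print('collar',onz('top',(331,195),.012),'nut',onz('top',(170,166),.07))
E
```

```text
7.65 [ 0.69  0.31 -0.46  1.61  0.14  1.26 -1.32] 0.8249267988321064 [ 0.54010848 -0.22009019  0.18876884]
tool units [0.23 0.1  2.72] norm 2.73 tool y yaw -87.4
tool units [0.23 0.1  4.17] norm 4.18 tool y yaw -87.4
collar [ 0.55948423 -0.13381677  0.012     ] nut [0.61159079 0.26818212 0.07      ]
```

>>> carry_out(
  commands=[
    [[0.23, 0.1, 0.4, 0, 0, 0], [0, 0, 0.8, 0, 0, 0], [0, 0, 0.8, 0, 0, 0], [0, 0, 0.8, 0, 0, 0], [0, 0, 0.6, 0, 0, 0], [0, 0, 0.45, 0, 0, 0], [0, 0, 0.3, 0, 0, 0], [0, 0, 0, 0, 0, 0], [0, 0, 0, 0, 0, 0]],
  ],
)

```text
clock: 8.4
position: [0.5509, -0.2235, 0.0256]
ee_rot: [1.0, 0.025, -0.0, -0.0]
ft_force: [-0.2, -0.5, 0.5]
grip_width: 0.824
grasp_force: 0.0
```

>>> carry_out(
  commands=[
    [[0, 0, 0, 0, 0, 0], [0, 0, 0, 0, 0, 0], [0, 0, 0, 0, 0, 0], [0, 0, 0, 0, 0, 0], [0, 0, 0, 0, 0, 0], [0, 0, 0, 0, 0, 0], [0, 0, 0, 0, 0, 0], [0, 0, 0, 0, 0, 0]],
  ],
  hand=0.14,
  force=20,
)

```text
clock: 9.07
position: [0.5525, -0.2247, 0.0278]
ee_rot: [1.0, 0.025, 0.002, 0.001]
ft_force: [0.6, -0.5, 6.6]
grip_width: 0.432
grasp_force: 7.6
```

>>> carry_out(
  commands=[
    [[0, 0, -0.3, 0, 0, 0], [0, 0, -0.5, 0, 0, 0], [0, 0, -0.8, 0, 0, 0], [0, 0, -0.8, 0, 0, 0], [0, 0, -0.8, 0, 0, 0], [0, 0, -0.8, 0, 0, 0], [0, 0, -0.8, 0, 0, 0], [0, 0, -0.8, 0, 0, 0], [0, 0, -0.8, 0, 0, 0], [0, 0, -0.6, 0, 0, 0], [0, 0, 0, 0, 0, 0], [0, 0, 0, 0, 0, 0], [0, 0, 0, 0, 0, 0]],
  ],
)

```text
clock: 10.15
position: [0.5502, -0.2236, 0.3051]
ee_rot: [1.0, 0.025, -0.0, -0.0]
ft_force: [0.7, -0.0, -1.1]
grip_width: 0.435
grasp_force: 5.3
```

```bash
python3 - <<'E'
from h import *
o=get_obs();print(o['clock'],o['position'],o['grip_width'],o['grasp_force'])
T=o['position']; out=[]
for n in('scene','top'):
    b=snap(n,'g_%s.png'%n);u=proj(n,T+[.04,0,0.02]);x,y=int(u[0])-50,int(u[1])-60;print(n,u,x,y)
    out.append(cv2.resize(b[y:y+120,x:x+80],(400,600),interpolation=cv2.INTER_CUBIC))
cv2.imwrite('pics/g.png',np.hstack(out))
togo([.5,.177,.25])
E
```

```text
10.15 [ 0.55021786 -0.22362203  0.30510229] 0.4349492298318175 5.296988080081064
scene [110.10972132  94.66833958] 60 34
top [406.41254832 156.217472  ] 356 96
tool units [ -0.75 -10.07   1.36] norm 10.19 tool y yaw -87.2
```

View pics/g.png

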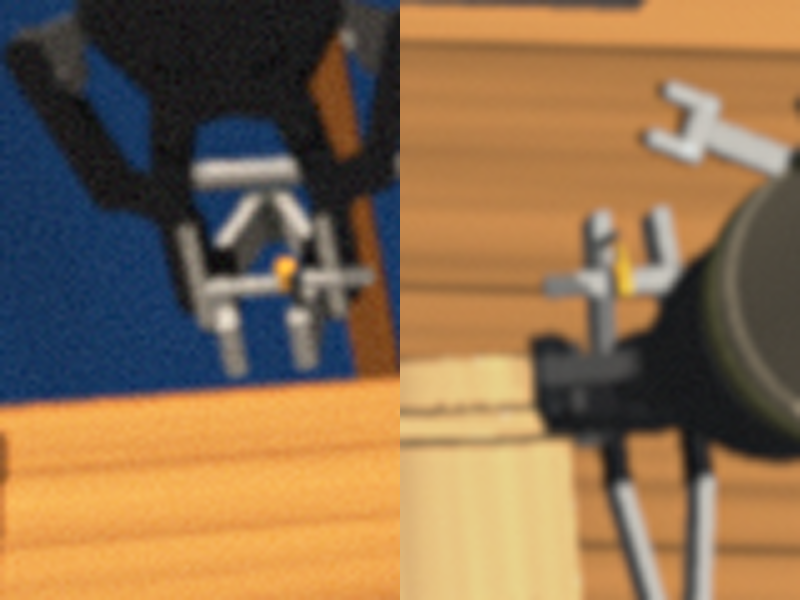

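The tongs are held. In the scene half, the pin (295,280) stands slightly right (+y) of the brass index (285,270). The top half agrees: pin at (605,240), brass at (622,265). I'll bring them nearer the scene camera for a sharper measurement.

>>> carry_out(
  commands=[
    [[0.4, -0.3, 0, 0, 0, 0], [0.65, -0.5, 0, 0, 0, 0], [0.65, -0.5, 0, 0, 0, 0], [0.65, -0.5, 0, 0, 0, 0], [0.65, -0.5, 0, 0, 0, 0], [0.65, -0.4, 0, 0, 0, 0], [0.2, -0.1, 0, 0, 0, 0], [0, 0, 0, 0, 0, 0], [0, 0, 0, 0, 0, 0], [0, 0, 0, 0, 0, 0]],
  ],
)

```text
clock: 11.08
position: [0.6983, -0.1056, 0.3049]
ee_rot: [1.0, 0.024, -0.001, 0.0]
ft_force: [0.5, -0.2, -1.1]
grip_width: 0.435
grasp_force: 5.2
```

```bash
cat > g.py <<'E'
from h import *
import sys
o=get_obs();print(o['clock'],o['position'],o['grip_width'],o['grasp_force'])
T=o['position']; out=[]; tag=sys.argv[1]
for n,dx in(('scene',0.06),('top',.06)):
    b=np.mean([camera(n)[:,:,::-1].astype(float) for _ in range(4)],0).astype(np.uint8);cv2.imwrite('pics/%s_%s.png'%(tag,n),b)
    u=proj(n,T+[dx,0,0.02]);x,y=int(u[0])-25,int(u[1])-37;print(n,u,x,y)
    out.append(cv2.resize(b[y:y+75,x:x+50],(400,600),interpolation=cv2.INTER_CUBIC))
cv2.imwrite('pics/%s.png'%tag,np.hstack(out))
E
python3 g.py m1
```

```text
11.0833 [ 0.69828846 -0.10558452  0.3048706 ] 0.43501287552364476 5.239716991782188
scene [183.37199402 125.89404572] 158 88
top [342.30217962  68.2817458 ] 317 31
```

View pics/m1.png

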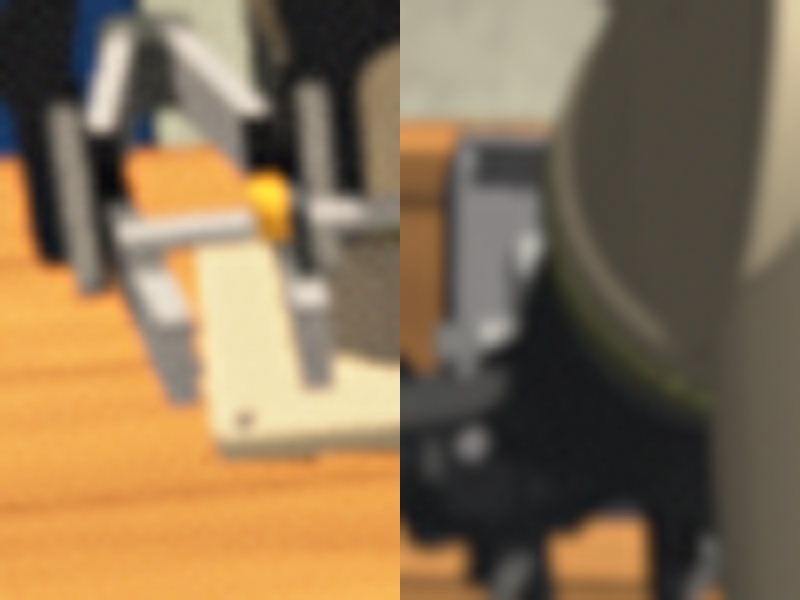

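In the scene half the brass index is at crop (268,205), with its narrower lower end near (278,228). The pin is the grey post at about (300,250), right of the index, with its base near (305,285). The wrist hides the top view. I'll turn these into tongs-frame y.

```bash
cat > m.py <<'E'
from h import *
def tongs_y(name,uv,X,T,A,off=(-.002,0.0,.0072)):
    # intersect the ray with the plane x=X of the tongs' frame; A: tool axes
    B=np.c_[A[:,0],-A[:,1],-A[:,2]]; O=T+B@np.array(off)
    c,d=ray(name,uv); c=B.T@(c-O); d=B.T@d
    return (c+d*(X-c[0])/d[0])[1:]*1000
E
python3 - <<'E'
from m import *
o=get_obs();A=axes(o);T=o['position']
f=lambda x,y:((x+.5)/8-.5+158,(y+.5)/8-.5+88)
for n,p,X in [('pin mid',(300,250),.068),('pin base',(304,283),.068),('brass',(268,205),.055),('brass low',(278,228),.068),('brass top',(268,178),.055),('fix tip in',(190,330),.08),('fix tip out/low',(172,400),.08),('spr tip in low',(303,383),.08),('spr tip out low',(330,383),.08),('gauge left end',(120,235),.056)]:
    print(n,tongs_y('scene',f(*p),X,T,A).round(1))
b=cv2.imread('pics/m1_scene.png')[108:126,182:204]
g=b.astype(int); print('yellowness r-b');print(g[:,:,2]-g[:,:,0]);print('gray');print(g.sum(2)//3)
E
```

```text
pin mid [12.9 23.2]
pin base [13.  17.2]
brass [ 9.1 27. ]
brass low [ 9.5 27.5]
brass top [ 9.6 31.8]
fix tip in [-7.6 15.7]
fix tip out/low [-12.    3.5]
spr tip in low [10.2  4. ]
spr tip out low [14.8  3.5]
gauge left end [-16.7  24.6]
yellowness r-b
[[163 163 159 144 113  62  25  10  18  22  22   6  -1  11  22  24  24  16
    4   0   6  27]
 [159 161 163 159 146 112  70  66  94 106  89  45   2   9  19  23  22  13
    4   0   5  26]
 [161 158 160 159 158 148 131 155 186 192 174  98  20   7  18  23  25  16
    5   0   4  25]
 [159 161 162 164 159 160 162 184 190 192 189 142  45  11  16  24  23  16
    8   4   5  21]
 [162 161 161 162 159 159 165 183 193 191 186 159  64  15  18  25  26  22
   19  12  10  19]
 [150 149 144 139 138 131 134 157 188 197 195 164  71  14  16  26  26  26
   25  22  23  20]
 [103 100  94  87  83  77  79 109 158 193 192 158  66  12  18  25  26  26
   25  25  23  20]
 [ 50  49  44  41  37  35  38  68 124 170 176 144  64   7  13  23  24  24
   26  23  23  21]
 [ 27  25  24  23  24  24  27  52 111 153 162 138  68   9  11  20  21  21
   19  18  18  18]
 [ 24  2
[... 1809 characters left out ...]
9 103  79  58  73 110 134 130
  104  81  79  81]
 [179 201 206 207 209 210 211 213 210 192 139 108  89  57  68 105 128 134
  115  99  93  96]
 [193 214 219 218 217 217 218 219 219 208 165 128 102  68  61  91 120 126
  118 106  99  97]
 [192 215 220 218 217 217 216 217 219 211 183 147 124  85  68  90 106 112
  109 108 104  99]
 [190 216 219 218 216 218 217 217 218 215 198 165 148 127 113 123 117 105
  104 105 106 104]
 [189 215 220 217 216 216 217 215 217 218 206 178 177 177 178 177 151 115
  107 106 105 105]
 [189 213 220 218 216 217 217 216 219 219 207 184 188 205 212 208 177 130
  108 102 107 105]
 [190 212 219 219 216 216 216 215 216 217 208 186 179 196 205 200 177 134
  110 106 106 106]]
```

>>> carry_out(
  commands=[
    [[0, 0, 0, 0, 0, 0], [0, 0, 0, 0, 0, 0], [0, 0, 0, 0, 0, 0], [0, 0, 0, 0, 0, 0], [0, 0, 0, 0, 0, 0]],
  ],
  hand=0.186,
)

```text
clock: 11.9
position: [0.699, -0.1043, 0.3053]
ee_rot: [1.0, 0.025, 0.0, 0.0]
ft_force: [0.2, 0.2, -1.4]
grip_width: 0.405
grasp_force: 5.6
```

```bash
python3 g.py m2; python3 - <<'E'
import cv2,numpy as np
b=cv2.imread('pics/m2_scene.png')
cv2.imwrite('pics/m2z.png',cv2.resize(b[100:136,170:210],(800,576)[:2] and (640,576),interpolation=cv2.INTER_CUBIC))
E
```

```text
11.9 [ 0.69900735 -0.10434474  0.30528828] 0.4045977284379765 5.57486798883474
scene [184.2571935  125.72978056] 159 88
top [341.69059298  67.81147946] 316 30
```

View pics/m2z.png

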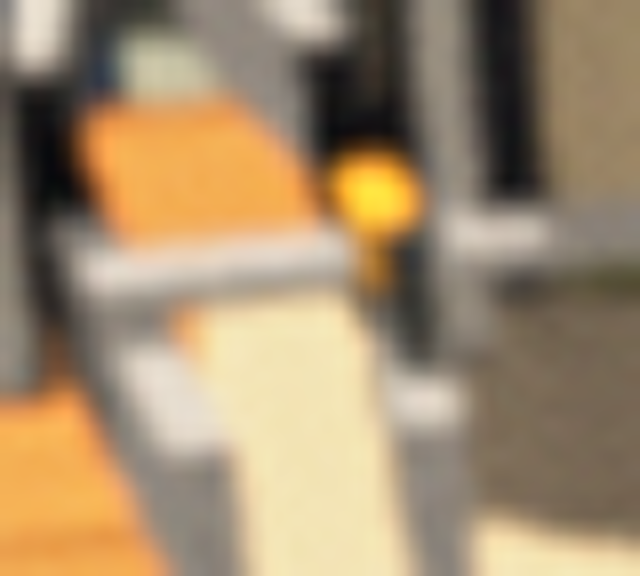

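The zoom shows the brass block at (375,190), its blade end at (378,265), and the pin as a thin grey post near x=395 (y 270–350).

```bash
python3 - <<'E'
from m import *
o=get_obs();A=axes(o);T=o['position']
f=lambda x,y:((x+.5)/16-.5+170,(y+.5)/16-.5+100)
for n,p,X in [('pin mid',(394,305),.068),('pin base',(398,345),.068),('brass',(375,190),.055),('brass low',(378,262),.06),('brass low',(378,262),.068),('spr tip L',(412,520),.08),('spr tip R',(470,520),.08),('fix tip R',(240,520),.08)]:
    print(n,tongs_y('scene',f(*p),X,T,A).round(1))
b=cv2.imread('pics/m2_scene.png').astype(int)[112:124,187:202];print((b.sum(2)//3));print(b[:,:,2]-b[:,:,0])
E
```

```text
pin mid [11.3 24. ]
pin base [11.3 20.4]
brass [11.6 29.6]
brass low [10.8 25. ]
brass low [10.3 28. ]
spr tip L [10.1  9.3]
spr tip R [15.   8.8]
fix tip R [-4.3 11. ]
[[166 161 128  98 146 176 182 178 160 127 136 150 133  94  77]
 [171 172 158 126 140 167 172 171 149 123 149 177 171 151 148]
 [192 196 193 177 161 151 138 126 103 103 149 191 202 194 191]
 [214 212 208 205 184 148 111  81  64  88 136 175 182 181 173]
 [201 194 190 184 172 143 110  73  54  79 126 148 147 142 132]
 [164 162 162 161 147 121 104  75  55  77 118 135 131 112  92]
 [171 179 183 181 158 114  94  73  52  70 108 131 132 110  81]
 [209 208 210 212 193 135 102  82  56  66  99 132 136 122 100]
 [218 219 219 220 211 171 127  98  67  65 101 125 132 123 110]
 [216 216 218 218 215 202 161 123  80  72 101 116 118 115 109]
 [217 216 217 218 219 209 172 146 108  92 110 110 102 100 105]
 [217 217 217 217 217 208 179 177 161 150 148 134 112 104 104]]
[[165 163 133 116 190 197 190 191 187  85  22  21  21  15  10]
 [149 142 123  85 140 190 196 189 161  65  23  25  25  23  22]
 [ 94  84  74  50  78 145 165 128  76  26  22  23  24  26  26]
 [ 40  40  36  27  45  99 120  62  14   8  17  22  26  25  24]
 [ 22  23  21  22  35  89 118  62   5   8  18  18  22  23  18]
 [ 24  28  30  30  39  77 100  57  12  10  18  21  21  19  16]
 [ 52  53  56  59  53  53  53  29   9   9  18  22  23  22  19]
 [ 66  68  67  67  71  51  27  13   6   7  18  23  23  25  30]
 [ 62  61  61  62  71  65  32  14   8   9  16  20  22  24  33]
 [ 63  62  61  63  66  72  44  20   8  13  14  19  21  27  34]
 [ 61  63  62  61  62  68  47  24  14  12  19  21  24  30  33]
 [ 62  62  60  62  64  68  50  27  22  20  25  26  32  36  36]]
```

The scene view is ambiguous to about 2 mm. I'll point the tongs' tips toward the top camera's axis, so the wrist doesn't hide them and parallax across the tongs vanishes.

>>> carry_out(
  commands=[
    [[-0.4, 0.2, 0, 0, 0, 0], [-0.75, 0.35, -0.25, 0, 0, 0], [-0.75, 0.35, -0.25, 0, 0, 0], [-0.75, 0.35, -0.25, 0, 0, 0], [-0.75, 0.35, -0.25, 0, 0, 0], [-0.75, 0.35, -0.25, 0, 0, 0], [-0.75, 0.35, -0.25, 0, 0, 0], [-0.75, 0.35, -0.25, 0, 0, 0], [-0.75, 0.35, -0.25, 0, 0, 0], [-0.75, 0.35, -0.25, 0, 0, 0], [0, 0, 0, 0, 0, -0.5], [0, 0, 0, 0, 0, -0.9], [0, 0, 0, 0, 0, -0.9], [0, 0, 0, 0, 0, -0.9], [0, 0, 0, 0, 0, -0.9], [0, 0, 0, 0, 0, -0.9], [0, 0, 0, 0, 0, -0.9], [0, 0, 0, 0, 0, -0.9], [0, 0, 0, 0, 0, -0.9]],
  ],
)

```text
clock: 13.88
position: [0.4199, -0.2521, 0.3955]
ee_rot: [0.909, 0.417, 0.0, 0.0]
ft_force: [0.2, 0.1, -1.5]
grip_width: 0.408
grasp_force: 5.5
```

>>> carry_out(
  commands=[
    [[0, 0, 0, 0, 0, -0.9], [0, 0, 0, 0, 0, -0.9], [0, 0, 0, 0, 0, -0.9], [0, 0, 0, 0, 0, -0.9], [0, 0, 0, 0, 0, -0.9], [0, 0, 0, 0, 0, -0.9], [0, 0, 0, 0, 0, -0.9], [0, 0, 0, 0, 0, -0.5], [0, 0, 0, 0, 0, 0], [0, 0, 0, 0, 0, 0], [0, 0, 0, 0, 0, 0]],
  ],
)

```text
clock: 14.8
position: [0.4199, -0.2522, 0.3954]
ee_rot: [0.709, 0.705, -0.0, 0.0]
ft_force: [0.4, -0.3, -0.3]
grip_width: 0.41
grasp_force: 5.5
```

```bash
python3 - <<'E'
from h import *
o=get_obs();print(o['clock'],o['position'],o['grip_width'],o['grasp_force'],o['joint_pos'].round(2));A=axes(o);print(A[:,0])
T=o['position']
b=np.mean([camera('top')[:,:,::-1].astype(float) for _ in range(6)],0).astype(np.uint8);cv2.imwrite('pics/m3_top.png',b)
u=proj('top',T+A[:,0]*.06+[0,0,.03]);x,y=int(u[0])-25,int(u[1])-18;print(u,x,y)
cv2.imwrite('pics/m3.png',cv2.resize(b[y:y+36,x:x+50],(800,576),interpolation=cv2.INTER_CUBIC))
E
```

```text
14.8 [ 0.41992425 -0.2522461   0.39540359] 0.41017699276127195 5.5306226760149 [ 0.86  0.02 -0.42  1.49  0.01  1.64  0.44]
[ 5.09205196e-03  9.99987007e-01 -2.39300925e-04]
[410.22169186 248.00579954] 385 230
```

View pics/m3.png

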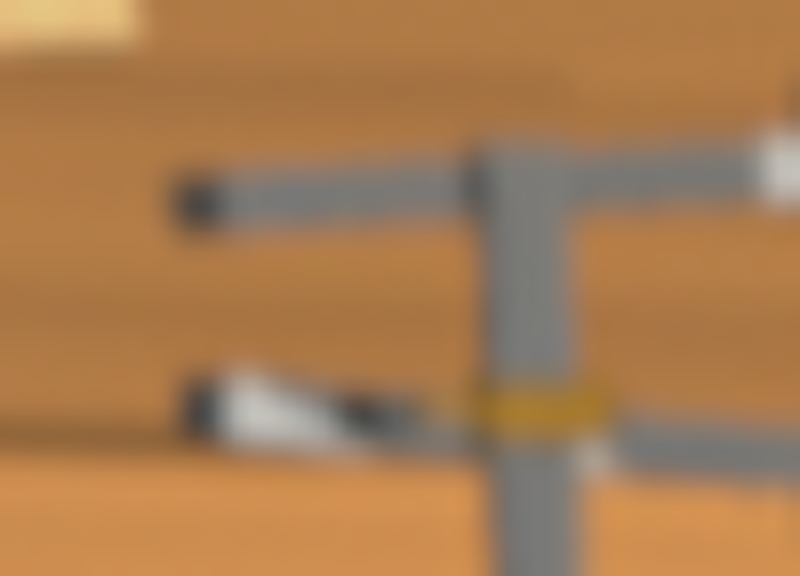

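The view is clear. The fixed limb is at the top (row ~190). The brass block is at (545,410) with its blade reaching to (450,406). The pin runs from its dark face at (365,415) to its top at about (403,413), nearly in line with the blade.

```bash
python3 - <<'E'
from m import *
o=get_obs();A=axes(o);T=o['position'];B=np.c_[A[:,0],-A[:,1],-A[:,2]]
off=18-o['grip_width']*85/2
f=lambda x,y:((x+.5)/16-.5+385,(y+.5)/16-.5+230)
for n,p,z in [('pin top',(403,413),.029),('pin base',(352,413),.016),('blade',(455,406),.024),('block',(545,410),.03),('fixtip',(225,207),.016),('fix in edge',(225,235),.016),('spr tip',(232,413),.016),('spr in',(232,380),.016)]:
    P=onz('top',f(*p),T[2]+.0072+z);q=B.T@(P-T)*1000;print(n,q.round(1)[:2],'y',(q[1]-off).round(1))
b=cv2.imread('pics/m3_top.png').astype(int)[250:262,402:425];print(b.sum(2)//3);print(b[:,:,2]-b[:,:,0])
E
```

```text
pin top [63.1 11.2] y 10.7
pin base [63.7 11.3] y 10.7
blade [56.4 10.4] y 9.8
block [49.9 10.6] y 10.0
fixtip [75.8 -8.3] y -8.9
fix in edge [75.9 -5.6] y -6.1
spr tip [75.5 11.6] y 11.1
spr in [75.4  8.4] y 7.9
[[117 116 117 116 117 117 117 117 117 117 117 117 112 105 114 120 121 123
  124 121 117 118 118]
 [118 119 119 119 119 119 119 118 118 118 119 119 113 107 115 121 121 122
  125 122 119 118 119]
 [120 120 120 121 121 120 120 120 120 120 120 119 113 107 114 120 120 121
  123 121 118 119 119]
 [128 122 122 121 119 118 118 120 120 121 121 119 107 102 112 117 117 117
  118 116 115 118 121]
 [148 135 126 117 106 101 105 112 114 115 119 116 103  97 108 115 114 114
  113 112 111 115 121]
 [175 162 144 122  92  75  84  97 101 108 117 116 104  99 108 113 113 111
  111 111 110 113 120]
 [184 177 165 145 109  84  83  93 101 110 118 116 104  99 109 114 113 112
  113 117 116 115 117]
 [160 160 160 152 134 118 106 104 109 114 117 114 101  97 110 115 114 113
  120 132 134 122 117]
 [132 135 140 141 140 134 123 117 117 119 120 116 106 101 110 116 116 116
  127 147 151 133 120]
 [132 132 134 
[... 742 characters left out ...]
 86 104 109 101  97]
 [  8   8   9  10  14  18  19  20  31  54  73  82  90 101 110 115 115 114
  115 120 109  84  70]
 [  9   7   7   5   4   3   1   2  10  28  42  51  65  84  99 106 107 108
  107 101  86  55  34]
 [ 20  19  18  19  19  18  17  13  13  16  19  23  32  45  56  61  62  63
   61  55  47  28  11]
 [ 63  59  57  56  55  56  57  54  51  47  44  42  41  30  20  19  19  20
   22  27  27  20  12]
 [112 109 107 106 104 104 105 104 101  99  96  94  83  49  14   4   5   5
   14  34  48  51  47]
 [128 128 128 128 128 129 128 128 126 126 126 125 112  68  18   3   3   4
   20  58  90  99  98]
 [128 129 129 129 131 131 130 130 129 130 130 132 121  73  19   2   3   4
   23  72 114 128 127]]
```

The pin is within about 0.6 mm of the index. I'll add a slight extra squeeze and carry the tongs to the plate.

>>> carry_out(
  commands=[
    [[0.4, 0.15, 0.1, 0, 0, 0], [0.7, 0.3, 0.3, 0, 0, 0], [0.75, 0.33, 0.3, 0, 0, 0], [0.75, 0.33, 0.3, 0, 0, 0], [0.75, 0.33, 0.3, 0, 0, 0], [0.75, 0.33, 0.3, 0, 0, 0], [0.75, 0.33, 0.3, 0, 0, 0], [0.75, 0.33, 0.3, 0, 0, 0], [0.75, 0.33, 0.3, 0, 0, 0], [0.75, 0.33, 0.3, 0, 0, 0], [0.75, 0.33, 0.3, 0, 0, 0], [0.75, 0.33, 0.3, 0, 0, 0], [0.5, 0.25, 0.2, 0, 0, 0], [0.3, 0.2, 0.1, 0, 0, 0], [0, 0, 0, 0, 0, 0], [0, 0, 0, 0, 0, 0]],
  ],
  hand=0.194,
)

```text
clock: 16.43
position: [0.589, 0.1237, 0.2468]
ee_rot: [0.708, 0.706, -0.0, -0.001]
ft_force: [-0.5, -0.6, -0.8]
grip_width: 0.409
grasp_force: 5.6
```

```bash
python3 - <<'E'
from h import *
o=get_obs();print(o['clock'],o['position'],o['grip_width'],o['grasp_force'],o['joint_pos'].round(2))
togo([.579,.105,.093])
E
```

```text
16.4333 [0.58900068 0.12374304 0.24676718] 0.40878670231619446 5.601404383778572 [ 0.29  0.36 -0.74  1.47  0.24  1.4  -0.46]
tool units [-0.47 -0.24  3.84] norm 3.88 tool y yaw -0.1
```

>>> carry_out(
  commands=[
    [[-0.2, -0.1, 0.3, 0, 0, 0], [-0.27, -0.14, 0.6, 0, 0, 0], [0, 0, 0.7, 0, 0, 0], [0, 0, 0.7, 0, 0, 0], [0, 0, 0.6, 0, 0, 0], [0, 0, 0.5, 0, 0, 0], [0, 0, 0.3, 0, 0, 0], [0, 0, 0.14, 0, 0, 0], [0, 0, 0, 0, 0, 0], [0, 0, 0, 0, 0, 0], [0, 0, 0, 0, 0, 0], [0, 0, 0, 0, 0, 0], [0, 0, 0, 0, 0, 0]],
  ],
)

```text
clock: 17.52
position: [0.58, 0.1045, 0.0946]
ee_rot: [0.708, 0.706, 0.001, 0.001]
ft_force: [1.2, -0.1, -1.1]
grip_width: 0.405
grasp_force: 5.6
```

```bash
python3 - <<'E'
from h import *
o=get_obs();print(o['clock'],o['position'],o['grip_width'],o['grasp_force'],o['ft_force'])
a=camera('scene')[:,:,::-1];t=camera('top')[:,:,::-1]
A=axes(o);tip=o['position']+A[:,0]*.0755+[0,0,.015];print('tip',tip)
c=lambda b,u:cv2.resize(b[int(u[1])-45:int(u[1])+45,int(u[0])-30:int(u[0])+30],(400,600),interpolation=cv2.INTER_CUBIC)
cv2.imwrite('pics/f.png',np.hstack([c(a,proj('scene',tip+[0,.03,0])),c(t,proj('top',tip+[0,.03,0]))]))
E
```

```text
17.5167 [0.57998663 0.10446637 0.094632  ] 0.40507065333370906 5.607785582542419 [ 1.1604288  -0.09541429 -1.12027613]
tip [0.58023074 0.17996597 0.10963131]
```

View pics/f.png

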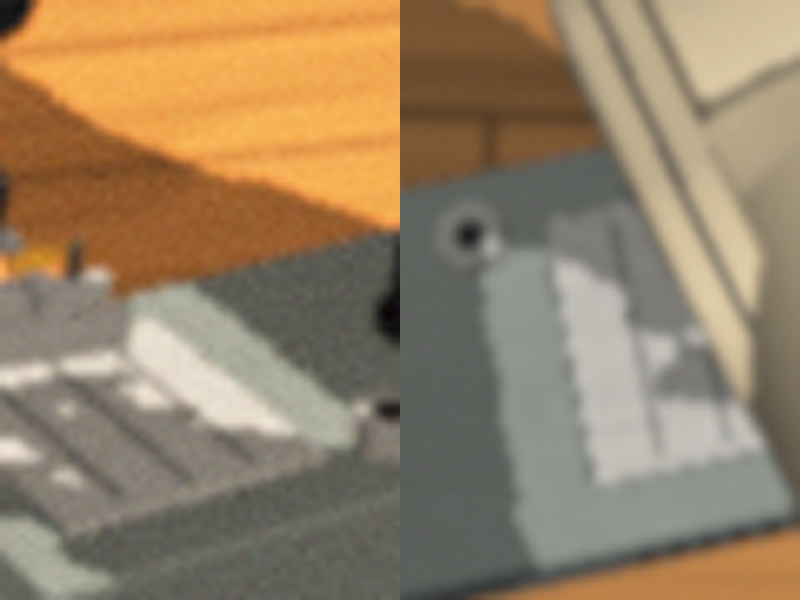

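The tips (pin at (75,260) in the scene half, beside the brass) hang clear above the plate, and the nut and knob are undisturbed. I'll hold a moment, then hand in.

>>> carry_out(
  commands=[
    [[0, 0, 0, 0, 0, 0], [0, 0, 0, 0, 0, 0], [0, 0, 0, 0, 0, 0], [0, 0, 0, 0, 0, 0], [0, 0, 0, 0, 0, 0], [0, 0, 0, 0, 0, 0], [0, 0, 0, 0, 0, 0], [0, 0, 0, 0, 0, 0]],
  ],
)

```text
clock: 18.28
position: [0.5795, 0.1044, 0.0937]
ee_rot: [0.708, 0.706, 0.0, 0.0]
ft_force: [0.1, -0.1, -0.8]
grip_width: 0.407
grasp_force: 5.6
```

```bash
python3 -c "
from workcell import *
o=get_obs();print(o['grip_width'],o['position'],o['joint_velocities'].round(3))
print(hand_in())"
```

```text
0.4071819779332341 [0.57949334 0.10436149 0.09369645] [-0.001  0.     0.001  0.     0.    -0.     0.   ]
the job is handed in; nothing more can be done
None
```

I handed the job in at about 18 s, but hand-in returned no verdict: the selector was at the long bar, the tongs were held level about 4 cm above the plate's middle, and by my camera measurements the pin was within about 1 mm of the index.

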